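# Set the chisels out in the bench rest by blade width

### The job

Take the four chisels from the open tool roll and lay them in the bench rest, one in each cradle, in order of blade width: the widest next to the mallet, then narrower and narrower to the narrowest next to the sharpening stone. Each lies straight and flat, the rear of its handle down in the cradle's groove and its blade on the far rail, with the blade pointing away from you. Leave the mallet and the stone where they are.

Things in the scene. Friction and masses are not known exactly. Their poses are not given: they have to be found in the camera images.
- chisel_6: chisel with a flat steel blade 6 mm wide, wooden handle; 258 mm long, 110 g give or take a quarter. Origin on its long axis in the handle's front half (a good grip). x along the tool to the cutting edge, z up out of the blade's flat, y across. All four handles are alike: octagonal, 26 mm across flats (side flats upright), x -88 to +40 mm.
- chisel_13: chisel with a flat steel blade 13 mm wide, wooden handle; 258 mm long, 130 g give or take a quarter. Origin on its long axis in the handle's front half (a good grip). x along the tool to the cutting edge, z up out of the blade's flat, y across. Lies level on the canvas roll, axis 16 mm above the bench, edge away from the robot, 80 mm between tools.
- chisel_20: chisel with a flat steel blade 20 mm wide, wooden handle; 258 mm long, 150 g give or take a quarter. Origin on its long axis in the handle's front half (a good grip). x along the tool to the cutting edge, z up out of the blade's flat, y across. Past the handle: 22 mm ferrule to x = +54 mm, then the 4 mm thick blade to +170 mm.
- chisel_30: chisel with a flat steel blade 30 mm wide, wooden handle; 258 mm long, 180 g give or take a quarter. Origin on its long axis in the handle's front half (a good grip). x along the tool to the cutting edge, z up out of the blade's flat, y across. It balances within 12 mm of its origin, as the others do.
- cradle_a: dark wooden cradle, number 1 of 4 from the rest's left (+y) end, 70 mm apart, fixed. 24 mm deep, 60 wide, 29 high. Origin: centre of its underside, 12 mm above the bench. x along the groove, away from the robot, y along the row to the left. Groove along x: floor 30 mm wide, 15 mm above the origin, sides flaring to 44 mm at the top.
- cradle_b: dark wooden cradle, number 2 of 4 from the rest's left (+y) end, 70 mm apart, fixed. 24 mm deep, 60 wide, 29 high. Origin: centre of its underside, 12 mm above the bench. x along the groove, away from the robot, y along the row to the left. A chisel lying right has its origin 55 mm along x and 28 mm above this origin.
- cradle_c: dark wooden cradle, number 3 of 4 from the rest's left (+y) end, 70 mm apart, fixed. 24 mm deep, 60 wide, 29 high. Origin: centre of its underside, 12 mm above the bench. x along the groove, away from the robot, y along the row to the left. The shared far rail (blades lie on it) is 20 mm thick, centred 153 mm along x, top 26 mm above this origin.
- cradle_d: dark wooden cradle, number 4 of 4 from the rest's left (+y) end, 70 mm apart, fixed. 24 mm deep, 60 wide, 29 high. Origin: centre of its underside, 12 mm above the bench. x along the groove, away from the robot, y along the row to the left. Between cradle and rail fingers have free space down to the 12 mm board.
- mallet: carver's mallet lying beside one end of the rest, left or right, 90 mm past the last cradle's middle: black round head 60 mm across and 90 mm long, pale handle towards the robot, 190 mm in all, loose. Origin under the middle of its head, x from handle to head.
- stone: sharpening stone, a grey slab in a wooden box, 190 x 60 x 32 mm, lying lengthwise beside the other end of the rest, loose. Origin: centre of its underside, x along its length.
Mind the look-alikes: they are no part of the job. Of the things shaped like the mallet, the black one is meant.

How it is judged:
By the outcome, as a careful person would: the job done as asked, in the order asked, and still so for the second after the job is handed in, with the robot touching nothing.
It also fails if it takes over 99 s, if anything falls off the work surface, if the arm or the gripper's body presses on something with over 40 N, if the wrist force passes 120 N, or if a joint passes its speed limit or range.

### The arm

A 6-joint arm with a two-finger parallel gripper is mounted at the origin on the work surface. World frame = base frame: x ahead of the robot, y to its left, z up, the work surface at z = 0. Lengths are in m, angles in rad, forces in N, time in s.
With the tool pointing down it reaches from about 0.35 to 0.775 m from the base axis. Payload 5.5 kg.
Tool frame: the origin (TCP) lies where the fingers leave the gripper's body, on its centre line; the fingertips stand env.tip_reach ahead of it and the grasp point (between the pads) lies 54 mm ahead of it (env.tip_reach is the distance from the TCP to the fingertips, in m); z points along the fingers, y is the line along which they close (so a half turn about z gives the same grasp; the last joint's range is limited). The gripper opens to 85 mm and grips with 20 to 120 N. Pads are 22 mm wide; open, the fingers measure 114 mm over their backs; the gripper's body (76 mm by 85 mm) begins 54 mm behind the grasp point. The pads swing forward as they close: fully open they stand 13 mm farther back than shut.
Start: joints at [-1.479, 0.313, 0.046, 1.304, 0, 1.431], TCP at [0.132, -0.56, 0.304] pointing down, gripper open.
Joint ranges: [-2.76, 2.76], [-0.86, 1.69], [-1.03, 1.26], [-2.2, 2.34], [-1.47, 1.5], [-3.14, 3.14]. Speed limits (rad/s): [2.57, 2.57, 3.14, 3.14, 3.14, 3.14].

### API

Orientations are given as a unit quaternion [w, x, y, z].
In Python, from workcell import status, optics, hand_in, env gives the robot as it stands.
- The arm moves only by the shell command python3 -m handwheel 'ROWS' [FORCE]. ROWS is a JSON object whose one key "deltas" holds a list of rows, each a list of 5 numbers: the opening, from -1 (shut) to 1 (fully open), then the shift along the tool's x, y, z in units of 40 mm (1.0 is 40 mm), then the turn about the tool's z in units of 10 degrees (1.0 is 10 degrees). In form: {"deltas": [[jaw, x, y, z, roll], ...]}. A call has 1 to 20 rows; each row shifts and turns the commanded pose from where the row before left it, along the tool's axes as they then stand; what a row does not reach is not made up. A row lasts 1/8 s, in which the tool goes at most 62.5 mm and 10.7 degrees, less where a joint would pass 70% of its speed; a pose out of reach is approached as far as the arm can. A call is refused whole if a number of a shift passes 1 or a number of a turn 1, either way. A call with a gripper value outside its range is refused whole. The fingers move at their own pace and stop on an object; FORCE is the grip in N (left out, the last holds). Time passes only in rows, so rows that do not move let the fingers close. It gives the time, the measured TCP pose, the force, the opening and the grip force at its end, in the units of the state.
- status.get_state(): the state, without advancing time (a new reading comes with each control period).
- optics.read_camera(name): name is "side" or "top"; returns a dict with "frame" (400x640x3 uint8, red, green, blue), "depth" (400x640 float32, m along the optical axis (not along the pixel's ray), 0 where there is no reading), "vfov" (degrees; the focal length in pixels is half the picture's height over the tangent of half this angle, whatever the lens; pixels are square), "cx", "cy" (the principal point, pixels), "k1" (the pictures are not rectified: a ray, as slopes to the right and down, at radius r is drawn at 1 + k1 r^2 times it, then the intrinsics apply), "origin" and "attitude" of the camera in the world. Camera axes: x right, y down, z forward; pixel columns grow to the right and rows downward; lengths in m; the calibration is good to about 2 mm. A picture is of the moment at which its call begins.
- hand_in(): hands the job in; it is judged then, once.
The state is a dict: "clock": time; "joint_pos": joint angles; "qvel": joint speeds; "tau": joint torques, N m; "tcp_pos": TCP position; "orientation": TCP orientation; "wrist_force": force on the tool from outside, world axes, zero at the start; "ft_torque": the same for the moment, N m; "finger_gap": finger opening in m; "grip_force": force on a finger pad.
Only numpy, scipy, OpenCV 4.12 (cv2) and the standard library are available. Lean on these libraries where they do the work, as an engineer would, in place of code of your own. Each camera call takes 0.05 s, during which the arm holds its last target. There are 200 camera calls.

## Working session

There is one attempt and no reset: what is moved stays moved. The work goes in short steps, Python scripts to look and compute and a shell command to move; the robot and the scene stay as the last step left them, time stands still between calls to the robot, and variables do not carry over. Pictures are saved under pics/ and viewed, at most 14 in all, crops included, and the job is handed in when it is done.

```bash
mkdir -p pics
cat > h.py <<'E'
import numpy as np, cv2
from scipy.spatial.transform import Rotation as R
from workcell import status, optics, env
def rot(a):
    a=np.array(a,float)
    return a if a.shape==(3,3) else R.from_quat(a[[1,2,3,0]]).as_matrix()
def K(c):
    f=200/np.tan(np.radians(c["vfov"])/2); return f
def ray(c,u,v):
    f=K(c); d=np.array([(u-c["cx"])/f,(v-c["cy"])/f]); s=d.copy()
    for _ in range(20): s=d/(1+c["k1"]*(s@s))
    return rot(c["attitude"])@np.array([s[0],s[1],1.])
def on_z(c,u,v,z):
    r=ray(c,u,v); o=np.array(c["origin"]); return o+r*(z-o[2])/r[2]
def by_depth(c,u,v):
    return np.array(c["origin"])+ray(c,u,v)*c["depth"][int(v),int(u)]
def save(c,n,box=None,s=1):
    im=c["frame"][:,:,::-1]
    if box: im=im[box[1]:box[3],box[0]:box[2]]
    cv2.imwrite("pics/"+n,cv2.resize(im,None,fx=s,fy=s,interpolation=cv2.INTER_CUBIC))
E
python3 - <<'E'
from h import *
import pickle
for n in ("top","side"):
    c=optics.read_camera(n); pickle.dump(c,open(n+".pkl","wb")); save(c,n+".png",None,1.25)
    print(n,c["vfov"],c["cx"],c["cy"],c["k1"],c["origin"],c["attitude"])
print(status.get_state(),env.tip_reach)
E
```

```text
top 47.01547103044259 322.99575699642793 199.94691497729247 -0.13458153598168407 [ 0.17457135 -0.01692573  1.44745576] [-0.06548341  0.70692213 -0.70117877  0.06573698]
side 48.42699220245506 316.2778028365403 205.83133808872802 -0.0459444458490465 [ 0.22179098 -1.03758172  1.12641252] [-0.37370306  0.92342662 -0.07644821  0.04224893]
{'clock': 0.1, 'joint_pos': array([-1.47860984e+00,  3.13918174e-01,  4.50902880e-02,  1.30358452e+00,
        6.27240452e-06,  1.43121290e+00]), 'qvel': array([-0.00052417, -0.00120841,  0.00106958, -0.00143415, -0.00061431,
       -0.0006288 ]), 'tau': array([ 2.65185976e-03, -4.81727350e+01,  2.99243098e+01,  1.27293082e-02,
       -1.00853115e-04,  4.35782823e-06]), 'tcp_pos': array([ 0.13204812, -0.55929011,  0.30310105]), 'orientation': array([-8.07739379e-04,  9.93292525e-01,  1.15625718e-01,  2.22828537e-05]), 'wrist_force': array([ 0.36007004, -0.39152783,  0.22835857]), 'ft_torque': array([ 0.00597191, -0.03407976, -0.03106469]), 'grip_force': 0.0, 'finger_gap': 0.08564125854840046} 0.0726
```

View pics/top.png

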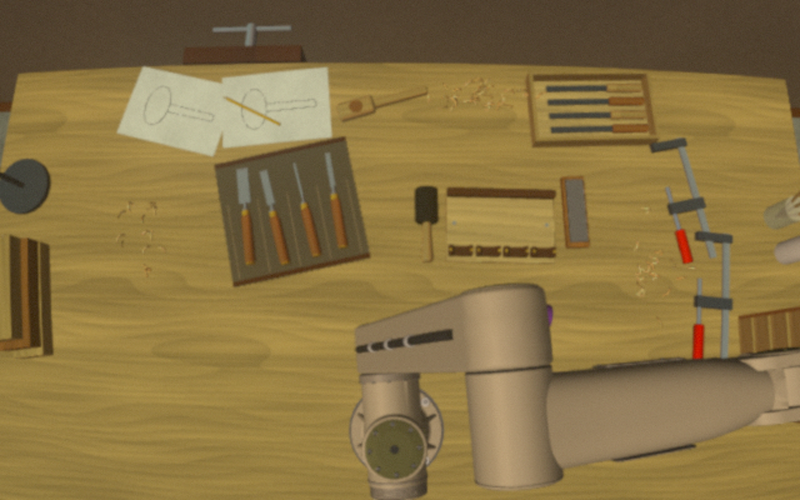

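View pics/side.png

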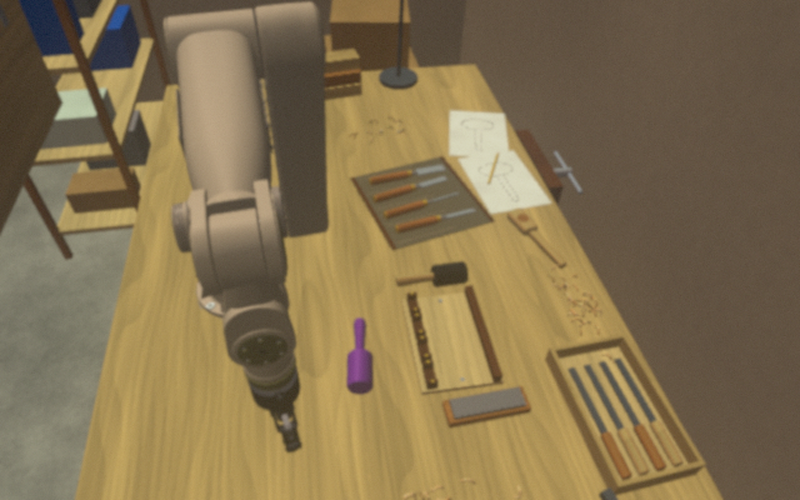

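The top view shows the tool roll at (290,210) with four chisels, the rest at (500,225), and the black mallet at its left end (427,220), which is +y. The stone is at its right end (575,212).

Look-alikes, in picture pixels:
- **Mallets:** black (427,205), pale wooden (370,100), and purple (side view 360,355). The black one beside the rest is meant.
- **Chisels:** the boxed set at (590,110) top is not in the roll, so it isn't part of the job.

I'll confirm this in an enlarged crop.

Run:
```python
from h import *
import pickle
c=pickle.load(open("top.pkl","rb"))
save(c,"roll.png",(165,105,305,235),4.2)
save(c,"rest.png",(325,140,480,220),5)
```

```text
(no output)
```

View pics/roll.png

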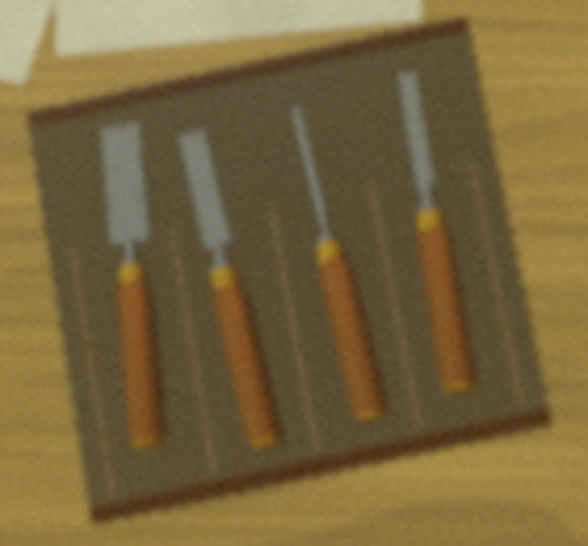

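View pics/rest.png

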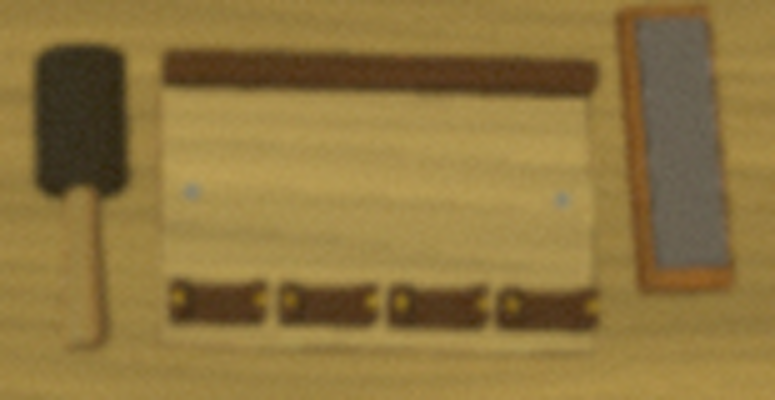

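The blades in crop pixels are 30 mm at (120,125), 20 mm at (193,132), 6 mm at (297,107) and 13 mm at (407,72). The black mallet is left of the rest and the stone is right, so the targets are 30→a, 20→b, 13→c, 6→d. Next I compute the poses.

Run:
```python
from h import *
import pickle
c=pickle.load(open("top.pkl","rb")); s=pickle.load(open("side.pkl","rb"))
P={"30":[(147,445),(129,264),(120,125)],"20":[(264,445),(220,270),(193,132)],"6":[(371,417),(328,243),(297,107)],"13":[(459,388),(428,214),(407,72)]}
for k,p in P.items():
    w=[on_z(c,165+(u)/4.2,105+(v)/4.2,z) for (u,v),z in zip(p,(.018,.020,.018))]
    d=w[2]-w[0]; L=np.hypot(*d[:2]); d/=L
    print(k,"L",L.round(4),"yaw",np.degrees(np.arctan2(d[1],d[0])).round(1),"org from rear",(w[0]+.088*d)[:2].round(4),"tip",(w[2]-.17*d)[:2].round(4),"yaw handle",np.degrees(np.arctan2(*(w[1]-w[0])[[1,0]])).round(1))
for p in [(218,303),(328,304),(438,307),(547,309)]:
    print("cr",on_z(c,325+p[0]/5,140+p[1]/5,.036)[:2].round(4))
for p in [(165,54),(597,64)]: print("rail far top",on_z(c,325+p[0]/5,140+p[1]/5,.038).round(4))
# clouds
for n,cc in (("top",c),("side",s)):
    v,u=np.mgrid[0:400,0:640]; f=K(cc)
    q=cv2.undistortPoints(np.stack([u,v],-1).reshape(-1,1,2).astype(float),np.array([[f,0,cc["cx"]],[0,f,cc["cy"]],[0,0,1]]),None) 
    d=q.reshape(-1,2); sl=d.copy()
    for _ in range(20): sl=d/(1+cc["k1"]*(sl**2).sum(1,keepdims=True))
    D=cc["depth"].ravel(); X=np.array(cc["origin"])+ (np.c_[sl,np.ones(len(sl))]*D[:,None])@rot(cc["attitude"]).T
    X=X[D>0]; np.save(n+"_cl.npy",X)
    m=(X[:,0]>.35)&(X[:,0]<.65)&(X[:,1]>-.35)&(X[:,1]<.05)
    Y=X[m]; print(n,"board z",np.median(Y[:,2]).round(4))
    h=Y[(Y[:,2]>.030)&(Y[:,2]<.048)]
    cr=h[h[:,0]<.52]; ra=h[h[:,0]>.52]
    for nm,a in(("low",cr),("rail",ra)):
        if len(a): print(nm,len(a),a.min(0).round(3),a.max(0).round(3),a.mean(0).round(4))
```

```text
30 L 0.2566 yaw 8.4 org from rear [0.4915 0.3873] tip [0.4902 0.3871] yaw handle 8.9
20 L 0.2564 yaw 15.5 org from rear [0.4902 0.3082] tip [0.4887 0.3078] yaw handle 16.6
6 L 0.2547 yaw 15.4 org from rear [0.5123 0.2276] tip [0.5091 0.2267] yaw handle 15.7
13 L 0.2563 yaw 10.9 org from rear [0.5367 0.1548] tip [0.535  0.1545] yaw handle 11.5
cr [ 0.439 -0.159]
cr [ 0.439  -0.2281]
cr [ 0.4376 -0.2976]
cr [ 0.4369 -0.367 ]
rail far top [ 0.6001 -0.1268  0.038 ]
rail far top [ 0.5971 -0.4057  0.038 ]
top board z 0.004
low 543 [ 0.414 -0.349  0.03 ] [ 0.519 -0.044  0.048] [ 0.4535 -0.1554  0.0391]
rail 569 [ 0.52 -0.35  0.03] [ 0.604 -0.041  0.048] [ 0.5869 -0.2041  0.0378]
side board z 0.0065
low 480 [ 0.415 -0.35   0.03 ] [ 0.519 -0.051  0.047] [ 0.4551 -0.1694  0.0378]
rail 535 [ 0.522 -0.35   0.03 ] [ 0.609 -0.046  0.048] [ 0.588  -0.2065  0.0374]
```

```bash
cat > go.py <<'E'
import sys
from h import *
x,y,z,yaw=map(float,sys.argv[1:5]); s=status.get_state()
M=rot(s["orientation"]); d=M.T@(np.array([x,y,z])-s["tcp_pos"])/.04
cy=np.degrees(np.arctan2(M[1,0],M[0,0]))
print("t",s["clock"].round(2),"tcp",np.round(s["tcp_pos"],4),"yaw",cy.round(2),"gap",round(s["finger_gap"],4),"grip",round(s["grip_force"],1),"F",np.round(s["wrist_force"],1))
print("units xyz",d.round(2),"roll",round((cy-yaw)/10,2),"tilt",M[2].round(3))
E
python3 -m handwheel '{"deltas":[[0.3,0.9,-0.6,0,0],[0.3,0.9,-0.6,0,0],[0.3,0.9,-0.6,0,0],[0.3,0.9,-0.6,0,0],[0.3,0.9,-0.6,0,0],[0.3,0.9,-0.6,0,0],[0.3,0.9,-0.6,0,0],[0.3,0.9,-0.6,0,0],[0.3,0.9,-0.6,0,0],[0.3,0.9,-0.6,0,0],[0.3,0.49,-0.9,0,0],[0.3,0.49,-0.9,0,0],[0.3,0.49,-0.9,0,0],[0.3,0.49,-0.9,0,0],[0.3,0.49,-0.9,0,0],[0.3,0.49,-0.9,0,0],[0.3,0.49,-0.9,0,0],[0.3,0.49,-0.9,0,0],[0.3,0.49,-0.9,0,0],[0.3,0.49,-0.9,0,0]]}' 40
python3 go.py 0.536 0.1547 0.12 11.2
python3 - <<'E'
from h import *
for n in ("top","side"):
    X=np.load(n+"_cl.npy"); m=(X[:,0]>.41)&(X[:,0]<.47)&(X[:,1]>-.42)&(X[:,1]<-.11)&(X[:,2]>.033)&(X[:,2]<.05); Y=X[m]
    for k in range(4):
        a=Y[abs(Y[:,1]-(-.159-.0693*k))<.034]; print(n,k,len(a),"x",np.percentile(a[:,0],[4,50,96]).round(4),"y",np.percentile(a[:,1],[3,97]).round(4),np.percentile(a[:,1],[3,97]).mean().round(4))
    m=(X[:,0]>.55)&(X[:,0]<.63)&(X[:,1]>-.44)&(X[:,1]<-.09)&(X[:,2]>.033)&(X[:,2]<.05); Y=X[m]
    print("rail",np.polyfit(Y[:,1],Y[:,0],1).round(4),np.percentile(Y[:,1],[1,99]).round(4),"z",np.median(Y[:,2]).round(4))
E
```

```text
clock: 2.6
tcp_pos: [0.5354, 0.1534, 0.3034]
orientation: [0.0, 0.993, 0.116, -0.0]
wrist_force: [0.1, 0.1, -0.3]
finger_gap: 0.0556
grip_force: 0.0
top 0 64 x [0.4316 0.4433 0.455 ] y [-0.1851 -0.1284] -0.1567
top 1 70 x [0.4315 0.442  0.4539] y [-0.2575 -0.197 ] -0.2272
top 2 60 x [0.4301 0.442  0.4535] y [-0.3271 -0.2676] -0.2973
top 3 67 x [0.4287 0.4417 0.4517] y [-0.3972 -0.3382] -0.3677
rail [-0.0109  0.5888] [-0.4359 -0.0941] z 0.0376
side 0 57 x [0.4349 0.4452 0.457 ] y [-0.1897 -0.129 ] -0.1594
side 1 63 x [0.4332 0.4452 0.4557] y [-0.2605 -0.1986] -0.2296
side 2 64 x [0.4316 0.4418 0.4541] y [-0.3312 -0.2695] -0.3003
side 3 71 x [0.4314 0.4431 0.4539] y [-0.3998 -0.3394] -0.3696
rail [-0.0296  0.5864] [-0.4033 -0.092 ] z 0.037Traceback (most recent call last):
  File "go.py", line 6, in <module>
    print("t",s["clock"].round(2),"tcp",np.round(s["tcp_pos"],4),"yaw",cy.round(2),"gap",round(s["finger_gap"],4),"grip",round(s["grip_force"],1),"F",np.round(s["wrist_force"],1))
              ^^^^^^^^^^^^^^^^
AttributeError: 'float' object has no attribute 'round'
```

```bash
sed -i 's/s\["clock"\].round(2)/round(s["clock"],2)/' go.py
python3 -m handwheel '{"deltas":[[0.3,0,0,1,0.21],[0.3,0,0,1,0],[0.3,0,0,1,0],[0.3,0,0,1,0],[0.3,0,0,0.6,0],[0.3,0,0,0,0]]}'
python3 go.py 0.536 0.1547 0.080 11.2
python3 - <<'E'
from h import *
c=optics.read_camera("side"); save(c,"app13.png",(270,110,420,210),5)
E
```

```text
clock: 3.35
tcp_pos: [0.5334, 0.1517, 0.1175]
orientation: [0.0, 0.995, 0.097, -0.003]
wrist_force: [0.0, 0.1, -0.5]
finger_gap: 0.0553
grip_force: 0.0
t 3.35 tcp [0.5334 0.1517 0.1175] yaw 11.18 gap 0.0553 grip 0.0 F [ 0.   0.1 -0.5]
units xyz [ 0.08 -0.06  0.94] roll -0.0 tilt [-0.006 -0.    -1.   ]
```

View pics/app13.png

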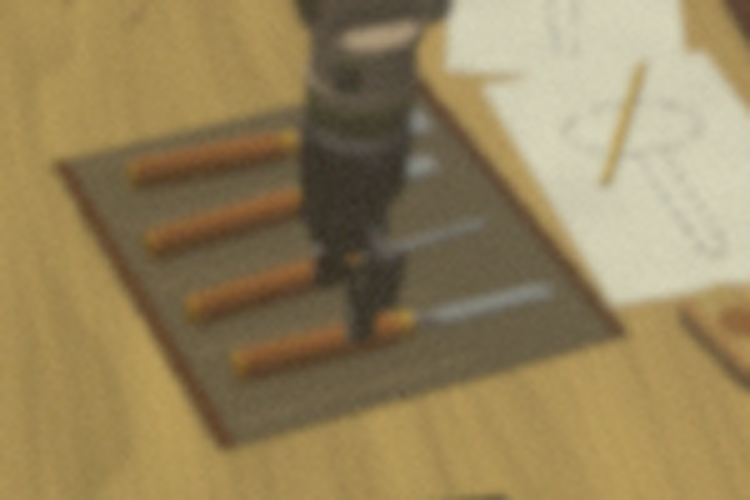

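The gripper is lined up over the fourth chisel, with the near finger at crop (360,320) beside the handle. I'll descend and grip.

```bash
python3 -m handwheel '{"deltas":[[0.3,0.08,-0.06,0.5,0],[0.3,0,0,0.42,0],[0.3,0,0,0,0]]}' 40
python3 -m handwheel '{"deltas":[[-0.6,0,0,0,0],[-0.6,0,0,0,0],[-0.6,0,0,0,0],[-0.6,0,0,0,0],[-0.6,0,0,0,0],[-0.6,0,0,0,0]]}' 40
python3 go.py 0.536 0.1547 0.080 11.2
```

```text
clock: 3.78
tcp_pos: [0.5373, 0.1548, 0.0824]
orientation: [0.0, 0.995, 0.097, -0.001]
wrist_force: [-0.2, -0.3, 0.6]
finger_gap: 0.0555
grip_force: 0.0
clock: 4.53
tcp_pos: [0.5387, 0.1551, 0.0841]
orientation: [0.0, 0.995, 0.097, 0.001]
wrist_force: [-0.9, 0.1, 6.0]
finger_gap: 0.0248
grip_force: 40.2
t 4.53 tcp [0.5387 0.1551 0.0841] yaw 11.18 gap 0.0248 grip 40.2 F [-0.9  0.1  6. ]
units xyz [-0.07 -0.    0.1 ] roll -0.0 tilt [ 0.002  0.    -1.   ]
```

```bash
python3 -m handwheel '{"deltas":[[-0.6,0,0,-0.3,0],[-0.6,0,0,-0.5,0],[-0.6,0,0,-1,0],[-0.6,0,0,-1,0],[-0.6,0,0,0,0],[-0.6,0,0,0,0]]}' 
python3 go.py 0.4961 -0.2990 0.190 -0.6
python3 - <<'E'
from h import *
c=optics.read_camera("side"); save(c,"lift13.png",(270,90,420,210),5)
E
```

```text
clock: 5.28
tcp_pos: [0.5377, 0.1549, 0.1948]
orientation: [0.0, 0.995, 0.097, -0.0]
wrist_force: [0.5, 0.7, -1.5]
finger_gap: 0.0247
grip_force: 39.5
t 5.28 tcp [0.5377 0.1549 0.1948] yaw 11.18 gap 0.0247 grip 39.5 F [ 0.5  0.7 -1.5]
units xyz [-3.22 10.93  0.12] roll 1.18 tilt [-0.  0. -1.]
```

View pics/lift13.png

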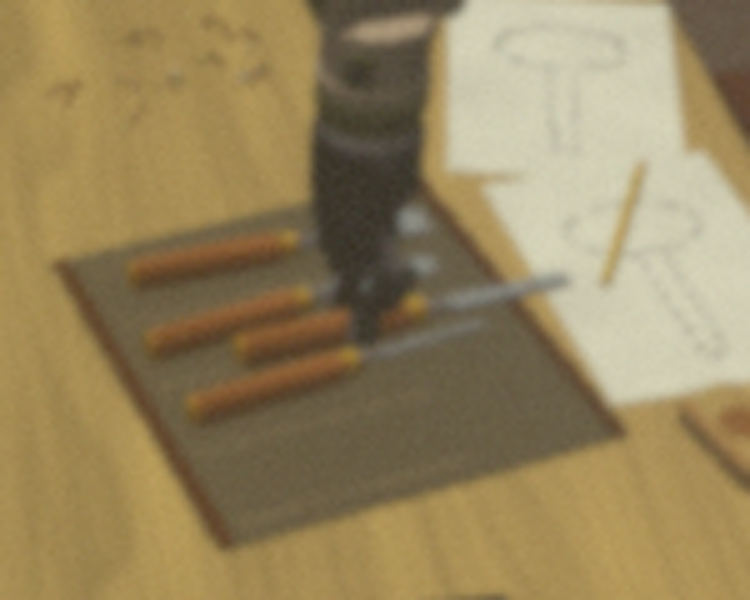

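The chisel hangs level in the grip, with the handle at (330,325) and the blade tip at (565,280). I'll carry it to cradle c.

```bash
python3 -m handwheel '{"deltas":[[-0.6,0,0,0,0.59],[-0.6,0,0,0,0.59],[-0.6,-0.06,0.81,0,0],[-0.6,-0.06,0.81,0,0],[-0.6,-0.06,0.81,0,0],[-0.6,-0.06,0.81,0,0],[-0.6,-0.06,0.81,0,0],[-0.6,-0.06,0.81,0,0],[-0.6,-0.06,0.81,0,0],[-0.6,-0.06,0.81,0,0],[-0.6,-0.06,0.81,0,0],[-0.6,-0.06,0.81,0,0],[-0.6,-0.06,0.81,0,0],[-0.6,-0.06,0.81,0,0],[-0.6,-0.06,0.81,0,0],[-0.6,-0.06,0.81,0,0],[-0.6,0,0,0.8,0],[-0.6,0,0,0.6,0],[-0.6,0,0,0,0],[-0.6,0,0,0,0]]}' 
python3 go.py 0.498 -0.2990 0.108 -0.6
python3 - <<'E'
from h import *
c=optics.read_camera("side"); save(c,"pl13.png",(310,210,420,320),5)
E
```

```text
clock: 7.82
tcp_pos: [0.5296, -0.3389, 0.1249]
orientation: [-0.016, 1.0, 0.025, -0.002]
wrist_force: [-0.6, 0.3, -0.6]
finger_gap: 0.025
grip_force: 39.6
t 7.83 tcp [ 0.5296 -0.3389  0.1249] yaw 2.86 gap 0.025 grip 39.6 F [-0.6  0.3 -0.6]
units xyz [-0.74 -1.02  0.46] roll 0.35 tilt [-0.002 -0.032 -0.999]
```

View pics/pl13.png

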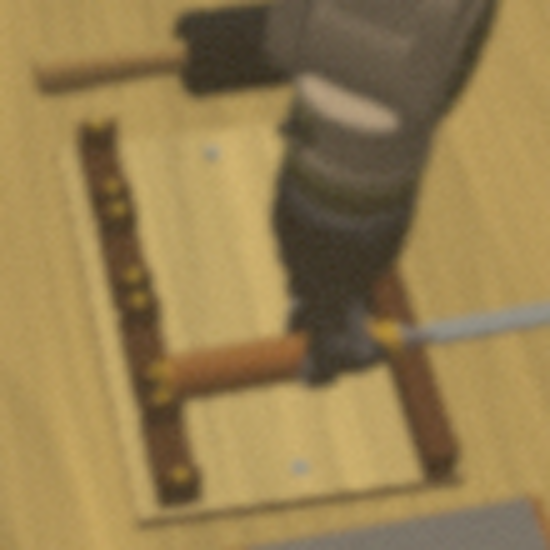

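The chisel is about 40 mm too far right and too far forward, because a roll row fell short. It is still above everything, so I'll let it settle and then correct.

```bash
python3 -m handwheel '{"deltas":[[-0.6,0,0,-0.3,0],[-0.6,0,0,0,0.35],[-0.6,0,0,0,0],[-0.6,0,0,0,0]]}' 
python3 go.py 0.498 -0.2990 0.13 -0.6; python3 -c "
from workcell import status;s=status.get_state();print(s['joint_pos'],s['qvel'])"
```

```text
clock: 8.38
tcp_pos: [0.53, -0.3396, 0.1379]
orientation: [-0.015, 1.0, -0.005, -0.001]
wrist_force: [-1.3, 0.5, -1.4]
finger_gap: 0.0249
grip_force: 39.6
t 8.38 tcp [ 0.53   -0.3396  0.1379] yaw -0.58 gap 0.0249 grip 39.6 F [-1.3  0.5 -1.4]
units xyz [-0.81 -1.    0.23] roll 0.0 tilt [-0.003 -0.03  -1.   ]
[-0.70520231  0.5211537  -0.05651718  1.01446128  0.02156605  2.44639801] [-0.00019345  0.00679719 -0.00724554 -0.00169942 -0.00087772  0.00481992]
```

```bash
python3 -m handwheel '{"deltas":[[-0.6,-0.4,-0.5,0,0],[-0.6,-0.4,-0.5,0,0],[-0.6,0,0,0.3,0],[-0.6,0,0,0,0],[-0.6,0,0,0,0]]}' 
python3 go.py 0.498 -0.2990 0.108 -0.6
python3 - <<'E'
from h import *
c=optics.read_camera("top"); save(c,"pl13b.png",(325,130,480,220),5)
E
```

```text
clock: 9.0
tcp_pos: [0.4987, -0.2995, 0.1263]
orientation: [-0.015, 1.0, -0.006, -0.001]
wrist_force: [0.2, 0.9, -0.3]
finger_gap: 0.0245
grip_force: 39.6
t 9.0 tcp [ 0.4987 -0.2995  0.1263] yaw -0.65 gap 0.0245 grip 39.6 F [ 0.2  0.9 -0.3]
units xyz [-0.02  0.    0.46] roll -0.01 tilt [-0.003 -0.031 -1.   ]
```

View pics/pl13b.png

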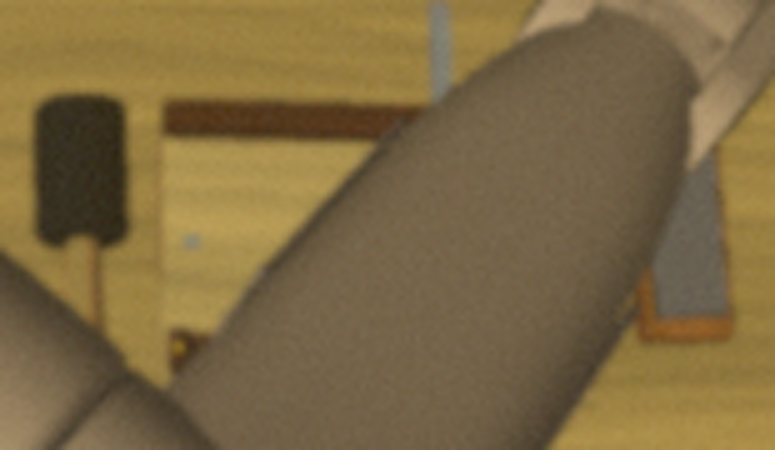

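The blade (440,50) lines up with the cradle c column. I'll lower it, with a 2 mm shift for the slight tilt.

```bash
python3 -m handwheel '{"deltas":[[-0.6,0,0.04,0.2,0],[-0.6,0,0,0.18,0],[-0.6,0,0,0.04,0],[-0.6,0,0,0,0],[-0.6,0,0,0,0]]}' 
python3 go.py 0.498 -0.301 0.108 -0.6
```

```text
clock: 9.68
tcp_pos: [0.4982, -0.2999, 0.1097]
orientation: [-0.015, 1.0, -0.006, -0.002]
wrist_force: [0.1, -1.0, -0.5]
finger_gap: 0.0248
grip_force: 39.7
t 9.68 tcp [ 0.4982 -0.2999  0.1097] yaw -0.64 gap 0.0248 grip 39.7 F [ 0.1 -1.  -0.5]
units xyz [-0.    0.03  0.04] roll -0.0 tilt [-0.003 -0.031 -1.   ]
```

```bash
python3 -m handwheel '{"deltas":[[-0.6,0,0.02,0.06,0],[-0.6,0,0,0,0],[-0.6,0,0,0,0]]}'; python3 -m handwheel '{"deltas":[[-0.6,0,0,0.06,0],[-0.6,0,0,0,0],[-0.6,0,0,0,0]]}'
```

```text
clock: 10.05
tcp_pos: [0.4983, -0.3004, 0.1081]
orientation: [-0.015, 1.0, -0.005, -0.001]
wrist_force: [-1.5, 2.3, 6.8]
finger_gap: 0.0248
grip_force: 40.4
clock: 10.42
tcp_pos: [0.4983, -0.3004, 0.108]
orientation: [-0.015, 1.0, -0.005, -0.001]
wrist_force: [-6.9, 5.4, 21.2]
finger_gap: 0.0248
grip_force: 42.1
```

```bash
python3 -m handwheel '{"deltas":[[-0.6,0,0,-0.05,0],[0,0,0,0,0],[0,0,0,0,0],[0,0,0,0,0],[0,0,0,-0.4,0],[0,0,0,-1,0],[0,0,0,-1,0],[0,0,0,0,0],[0,0,0,0,0]]}'; python3 go.py 0.5107 0.2271 0.2 15.5;python3 - <<'E'
from h import *
c=optics.read_camera("side"); save(c,"pl13c.png",(310,210,440,330),5)
E
```

```text
clock: 11.55
tcp_pos: [0.4984, -0.3036, 0.2031]
orientation: [-0.015, 1.0, -0.006, -0.001]
wrist_force: [0.4, 0.4, -1.2]
finger_gap: 0.0428
grip_force: 0.0
t 11.55 tcp [ 0.4984 -0.3036  0.2031] yaw -0.65 gap 0.0428 grip 0.0 F [ 0.4  0.4 -1.2]
units xyz [  0.16 -13.26   0.48] roll -1.61 tilt [-0.003 -0.03  -1.   ]
```

View pics/pl13c.png

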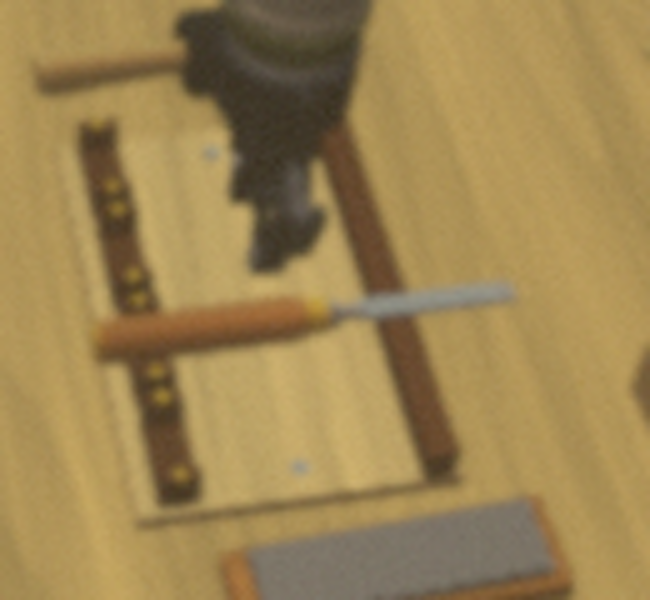

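The 13 mm chisel lies in cradle c, handle in the groove at (135,335) and blade on the rail at (390,303). Next is the 6 mm chisel.

```bash
python3 -m handwheel '{"deltas":[[0.3,0.01,-0.5,0.03,0],[0.3,0.01,-0.91,0.03,0],[0.3,0.01,-0.91,0.03,0],[0.3,0.01,-0.91,0.03,0],[0.3,0.01,-0.91,0.03,0],[0.3,0.01,-0.91,0.03,0],[0.3,0.01,-0.91,0.03,0],[0.3,0.01,-0.91,0.03,0],[0.3,0.01,-0.91,0.03,0],[0.3,0.01,-0.91,0.03,0],[0.3,0.01,-0.91,0.03,0],[0.3,0.01,-0.91,0.03,0],[0.3,0.01,-0.91,0.03,0],[0.3,0.01,-0.91,0.03,0],[0.3,0.01,-0.91,0.03,0],[0.3,0,0,0,0],[0.3,0,0,0,0]]}'; python3 go.py 0.5107 0.2271 0.2 15.5
```

```text
clock: 13.72
tcp_pos: [0.5091, 0.1486, 0.204]
orientation: [-0.044, 0.998, 0.047, -0.004]
wrist_force: [-0.1, 0.2, 0.4]
finger_gap: 0.0551
grip_force: 0.0
t 13.72 tcp [0.5091 0.1486 0.204 ] yaw 5.43 gap 0.0551 grip 0.0 F [-0.1  0.2  0.4]
units xyz [ 0.23 -1.93  0.27] roll -1.01 tilt [-0.004 -0.089 -0.996]
```

Joint 6 (about π + j1 − yaw) is hitting its upper limit on the left side, which is what tilted the tool. I'll use the half-turned grasp instead. On the way I'll touch the opposite limit to unwind the tilt.

```bash
python3 -m handwheel '{"deltas":[[0.3,0,0,0,-1],[0.3,0,0,0,-1],[0.3,0,0,0,-1],[0.3,0,0,0,-1],[0.3,0,0,0,-1],[0.3,0,0,0,-1],[0.3,0,0,0,-1],[0.3,0,0,0,-1],[0.3,0,0,0,-1],[0.3,0,0,0,-1],[0.3,0,0,0,-1],[0.3,0,0,0,-1],[0.3,0,0,0,-1],[0.3,0,0,0,-1],[0.3,0,0,0,-1],[0.3,0,0,0,-1],[0.3,0,0,0,-1],[0.3,0,0,0,-1]]}'; python3 go.py 0.5107 0.2271 0.2 195.5; python3 -c "
from workcell import status;s=status.get_state();print(s['joint_pos'].round(3))"
```

```text
clock: 15.98
tcp_pos: [0.5091, 0.1482, 0.204]
orientation: [-0.004, -0.05, 0.998, 0.044]
wrist_force: [0.2, -0.4, 0.5]
finger_gap: 0.0555
grip_force: 0.0
t 15.97 tcp [0.5091 0.1482 0.204 ] yaw -174.29 gap 0.0555 grip 0.0 F [ 0.2 -0.4  0.5]
units xyz [-0.24  1.94  0.27] roll -36.98 tilt [ 0.004  0.089 -0.996]
[ 0.093  0.277 -0.258  1.04   0.089 -0.007]
```

```bash
python3 -m handwheel '{"deltas":[[0.3,0,0,0,-1],[0.3,0,0,0,-1],[0.3,0,0,0,-1],[0.3,0,0,0,-1],[0.3,0,0,0,-1],[0.3,0,0,0,-1],[0.3,0,0,0,-1],[0.3,0,0,0,-1],[0.3,0,0,0,-1],[0.3,0,0,0,-1],[0.3,0,0,0,-1],[0.3,0,0,0,-1],[0.3,0,0,0,-1],[0.3,0,0,0,-1],[0.3,0,0,0,-1],[0.3,0,0,0,-1],[0.3,0,0,0,-1],[0.3,0,0,0,-1],[0.3,0,0,0,-0.3],[0.3,0,0,0,-0.3]]}'; python3 go.py 0.5107 0.2271 0.2 195.5; python3 -c "
from workcell import status;s=status.get_state();print(s['joint_pos'].round(3))"
```

```text
clock: 18.48
tcp_pos: [0.5047, 0.1784, 0.2041]
orientation: [-0.033, 0.996, 0.08, -0.0]
wrist_force: [-0.1, 0.4, -0.3]
finger_gap: 0.0553
grip_force: 0.0
t 18.48 tcp [0.5047 0.1784 0.2041] yaw 9.22 gap 0.0553 grip 0.0 F [-0.1  0.4 -0.3]
units xyz [ 0.34 -1.17  0.18] roll -18.63 tilt [ 0.005 -0.067 -0.998]
[ 0.161  0.281 -0.251  1.034  0.067 -3.141]
```

The unwinding works: tilt went from 0.089 to 0.067. I'll keep going.

```bash
python3 -m handwheel '{"deltas":[[0.3,0,0.3,0,-0.3],[0.3,0,0.3,0,-0.3],[0.3,0,0.3,0,-0.3],[0.3,0,0.3,0,-0.3],[0.3,0,0.3,0,-0.3]]}'; python3 go.py 0.5107 0.2271 0.2 195.5; python3 -c "
from workcell import status;s=status.get_state();print(s['joint_pos'].round(3))"
```

```text
clock: 19.1
tcp_pos: [0.4931, 0.2204, 0.2021]
orientation: [0.005, 0.99, 0.137, 0.007]
wrist_force: [-0.2, 1.0, -0.0]
finger_gap: 0.0557
grip_force: 0.0
t 19.1 tcp [0.4931 0.2204 0.2021] yaw 15.81 gap 0.0557 grip 0.0 F [-0.2  1.  -0. ]
units xyz [ 0.47 -0.04  0.06] roll -17.97 tilt [ 0.013  0.012 -1.   ]
[ 0.277  0.291 -0.241  1.026 -0.012 -3.141]
```

```bash
python3 -m handwheel '{"deltas":[[0.3,0,0,0,1],[0.3,0,0,0,1],[0.3,0,0,0,1],[0.3,0,0,0,1],[0.3,0,0,0,1],[0.3,0,0,0,1],[0.3,0,0,0,1],[0.3,0,0,0,1],[0.3,0,0,0,1],[0.3,0,0,0,1],[0.3,0,0,0,1],[0.3,0,0,0,1],[0.3,0,0,0,1],[0.3,0,0,0,1],[0.3,0,0,0,1],[0.3,0,0,0,1],[0.3,0,0,0,1],[0.3,0,0,0,1],[0.3,0,0,0,0]]}'; python3 go.py 0.5107 0.2271 0.12 -164.5; python3 -c "
from workcell import status;s=status.get_state();print(s['joint_pos'].round(3))"
```

```text
clock: 21.48
tcp_pos: [0.4932, 0.22, 0.2021]
orientation: [0.007, -0.138, 0.99, -0.005]
wrist_force: [-0.9, 1.0, -0.0]
finger_gap: 0.0552
grip_force: 0.0
t 21.48 tcp [0.4932 0.22   0.2021] yaw -164.14 gap 0.0552 grip 0.0 F [-0.9  1.  -0. ]
units xyz [-0.44  0.07  2.06] roll 0.04 tilt [-0.013 -0.012 -1.   ]
[ 2.760e-01  2.910e-01 -2.410e-01  1.026e+00 -1.200e-02 -1.000e-03]
```

```bash
python3 -m handwheel '{"deltas":[[0.3,-0.44,0.07,0.8,0.03],[0.3,0,0,0.8,0],[0.3,0,0,0.8,0],[0.3,0,0,0.3,0],[0.3,0,0,0.25,0],[0.3,0,0,0,0],[0.3,0,0,0,0]]}'; python3 go.py 0.5107 0.2271 0.083 -164.5
```

```text
clock: 22.35
tcp_pos: [0.512, 0.2266, 0.0853]
orientation: [0.008, -0.134, 0.991, -0.005]
wrist_force: [1.0, 0.1, 0.3]
finger_gap: 0.0555
grip_force: 0.0
t 22.35 tcp [0.512  0.2266 0.0853] yaw -164.56 gap 0.0555 grip 0.0 F [1.  0.1 0.3]
units xyz [0.03 0.02 0.06] roll -0.01 tilt [-0.015 -0.011 -1.   ]
```

```bash
python3 -m handwheel '{"deltas":[[0.3,0,0,0.06,0],[-0.6,0,0,0,0],[-0.6,0,0,0,0],[-0.6,0,0,0,0],[-0.6,0,0,0,0],[-0.6,0,0,0,0]]}' 40; python3 go.py 0.5107 0.2271 0.083 -164.5
python3 -m handwheel '{"deltas":[[-0.6,0,0,-0.4,0],[-0.6,0,0,-1,0],[-0.6,0,0,-1,0],[-0.6,0,0,-0.5,0],[-0.6,0,0,0,0.8],[-0.6,0,0,0,0.8],[-0.6,0,0,0,0],[-0.6,0,0,0,0]]}';  python3 go.py 0.4964 -0.3692 0.2 179.4
```

```text
clock: 23.1
tcp_pos: [0.5116, 0.2265, 0.0823]
orientation: [0.008, -0.134, 0.991, -0.005]
wrist_force: [-1.1, 0.8, 5.9]
finger_gap: 0.025
grip_force: 40.5
t 23.1 tcp [0.5116 0.2265 0.0823] yaw -164.58 gap 0.025 grip 40.5 F [-1.1  0.8  5.9]
units xyz [ 0.02  0.02 -0.02] roll -0.01 tilt [-0.014 -0.011 -1.   ]
clock: 24.1
tcp_pos: [0.5094, 0.2272, 0.1979]
orientation: [0.008, 0.004, 1.0, -0.004]
wrist_force: [0.1, 0.3, -1.6]
finger_gap: 0.0248
grip_force: 39.7
t 24.1 tcp [0.5094 0.2272 0.1979] yaw 179.55 gap 0.0248 grip 39.7 F [ 0.1  0.3 -1.6]
units xyz [  0.2  -14.91   0.06] roll 0.01 tilt [-0.015 -0.007 -1.   ]
```

```bash
python3 -m handwheel '{"deltas":[[-0.6,0.01,-0.5,0,0],[-0.6,0.01,-0.9,0,0],[-0.6,0.01,-0.9,0,0],[-0.6,0.01,-0.9,0,0],[-0.6,0.01,-0.9,0,0],[-0.6,0.01,-0.9,0,0],[-0.6,0.01,-0.9,0,0],[-0.6,0.01,-0.9,0,0],[-0.6,0.01,-0.9,0,0],[-0.6,0.01,-0.9,0,0],[-0.6,0.01,-0.9,0,0],[-0.6,0.01,-0.9,0,0],[-0.6,0.01,-0.9,0,0],[-0.6,0.01,-0.9,0,0],[-0.6,0.01,-0.9,0,0],[-0.6,0.01,-0.9,0,0],[-0.6,0.01,-0.9,0,0],[-0.6,0,0,0,0],[-0.6,0,0,0,0]]}';  python3 go.py 0.4964 -0.3692 0.115 179.4
```

```text
clock: 26.48
tcp_pos: [0.4956, -0.3686, 0.2017]
orientation: [0.007, 0.005, 1.0, -0.003]
wrist_force: [-0.5, -0.2, -0.7]
finger_gap: 0.0247
grip_force: 39.8
t 26.48 tcp [ 0.4956 -0.3686  0.2017] yaw 179.39 gap 0.0247 grip 39.8 F [-0.5 -0.2 -0.7]
units xyz [ 0.01 -0.    2.17] roll -0.0 tilt [-0.014 -0.006 -1.   ]
```

Accurate now. Lowering.

```bash
python3 -m handwheel '{"deltas":[[-0.6,0,0,0.8,0],[-0.6,0,0,0.7,0],[-0.6,0,0,0.5,0],[-0.6,0,0,0.2,0],[-0.6,0,0,0.12,0],[-0.6,0,0,0,0],[-0.6,0,0,0,0]]}';  python3 go.py 0.4964 -0.3692 0.106 179.4
```

```text
clock: 27.35
tcp_pos: [0.4984, -0.3696, 0.1102]
orientation: [0.008, 0.005, 1.0, -0.004]
wrist_force: [-0.9, -0.4, -1.5]
finger_gap: 0.0249
grip_force: 39.8
t 27.35 tcp [ 0.4984 -0.3696  0.1102] yaw 179.43 gap 0.0249 grip 39.8 F [-0.9 -0.4 -1.5]
units xyz [0.05 0.01 0.1 ] roll 0.0 tilt [-0.016 -0.008 -1.   ]
```

```bash
python3 -m handwheel '{"deltas":[[-0.6,0.05,0,0.05,0],[-0.6,0,0,0,0],[-0.6,0,0,0,0]]}';  python3 -m handwheel '{"deltas":[[-0.6,0,0,0.05,0],[-0.6,0,0,0,0],[-0.6,0,0,0,0]]}'; python3 -m handwheel '{"deltas":[[0,0,0,0,0],[0,0,0,0,0],[0,0,0,0,0],[0,0,0,-0.4,0],[0,0,0,-1,0],[0,0,0,-1,0],[0,0,0,0,0],[0,0,0,0,0]]}';  python3 go.py 0.4894 0.308 0.2 -164.1
```

```text
clock: 27.72
tcp_pos: [0.496, -0.3694, 0.1073]
orientation: [0.008, 0.005, 1.0, -0.004]
wrist_force: [0.0, -0.3, -1.5]
finger_gap: 0.0247
grip_force: 39.8
clock: 28.1
tcp_pos: [0.4962, -0.3695, 0.1063]
orientation: [0.008, 0.005, 1.0, -0.004]
wrist_force: [-1.0, 2.0, 5.4]
finger_gap: 0.025
grip_force: 40.5
clock: 29.1
tcp_pos: [0.4946, -0.3686, 0.2018]
orientation: [0.008, 0.005, 1.0, -0.004]
wrist_force: [-0.4, 0.5, -0.6]
finger_gap: 0.0426
grip_force: 0.0
t 29.1 tcp [ 0.4946 -0.3686  0.2018] yaw 179.42 gap 0.0426 grip 0.0 F [-0.4  0.5 -0.6]
units xyz [ 0.3  16.91 -0.09] roll 34.35 tilt [-0.016 -0.008 -1.   ]
```

```bash
python3 -m handwheel '{"deltas":[[0.3,0.015,0.7,0,0],[0.3,0.015,0.9,0,0],[0.3,0.015,0.9,0,0],[0.3,0.015,0.9,0,0],[0.3,0.015,0.9,0,0],[0.3,0.015,0.9,0,0],[0.3,0.015,0.9,0,0],[0.3,0.015,0.9,0,0],[0.3,0.015,0.9,0,0],[0.3,0.015,0.9,0,0],[0.3,0.015,0.9,0,0],[0.3,0.015,0.9,0,0],[0.3,0.015,0.9,0,0],[0.3,0.015,0.9,0,0],[0.3,0.015,0.9,0,0],[0.3,0.015,0.9,0,0],[0.3,0.015,0.9,0,0],[0.3,0.015,0.9,0,0],[0.3,0.015,0.9,0,-0.8],[0.3,0,0,0,-0.85]]}'; python3 -m handwheel '{"deltas":[[0.3,0,0,0.8,0],[0.3,0,0,0.8,0],[0.3,0,0,0.4,0],[0.3,0,0,0,0],[0.3,0,0,0,0]]}';  python3 go.py 0.4894 0.308 0.083 -164.1
python3 - <<'E'
from h import *
c=optics.read_camera("side"); save(c,"app20.png",(270,90,420,210),5)
c=optics.read_camera("top"); save(c,"rest2.png",(325,130,480,220),5)
E
```

```text
clock: 31.6
tcp_pos: [0.4891, 0.3094, 0.1945]
orientation: [0.006, -0.142, 0.99, -0.005]
wrist_force: [0.0, 0.2, 0.1]
finger_gap: 0.0553
grip_force: 0.0
clock: 32.22
tcp_pos: [0.4919, 0.307, 0.117]
orientation: [0.008, -0.138, 0.99, -0.005]
wrist_force: [0.1, -0.2, -0.2]
finger_gap: 0.0554
grip_force: 0.0
t 32.23 tcp [0.4919 0.307  0.117 ] yaw -164.09 gap 0.0554 grip 0.0 F [ 0.1 -0.2 -0.2]
units xyz [0.07 0.05 0.85] roll 0.0 tilt [-0.014 -0.011 -1.   ]
```

View pics/app20.png

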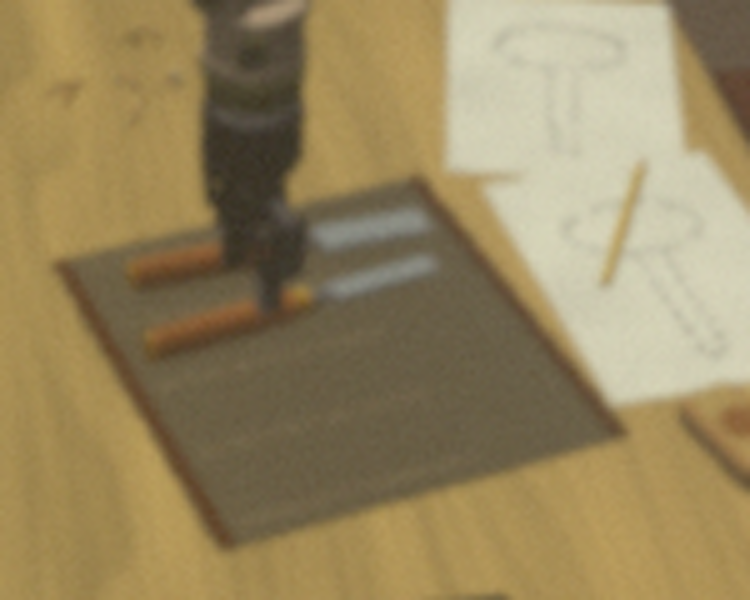

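View pics/rest2.png

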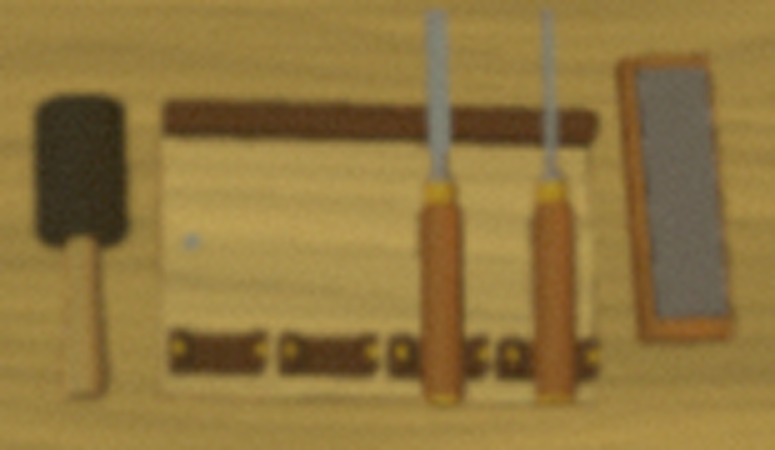

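Both the 13 and 6 mm chisels lie straight in cradles c (440) and d (553). The gripper is over the 20 mm chisel at (270,300).

```bash
python3 -m handwheel '{"deltas":[[0.3,0.05,0.05,0.4,0],[0.3,0,0,0.35,0],[0.3,0,0,0.1,0],[0.3,0,0,0,0],[-0.6,0,0,0,0],[-0.6,0,0,0,0],[-0.6,0,0,0,0],[-0.6,0,0,0,0],[-0.6,0,0,0,0]]}' 40; python3 go.py 0.4894 0.308 0.083 -164.1
python3 -m handwheel '{"deltas":[[-0.6,0,0,-0.4,0],[-0.6,0,0,-1,0],[-0.6,0,0,-1,0],[-0.6,0,0,-0.5,0],[-0.6,0,0,0,0.8],[-0.6,0,0,0,0.85],[-0.6,0,0,0,0],[-0.6,0,0,0,0]]}';  python3 go.py 0.4968 -0.2289 0.2 179.4
```

```text
clock: 33.45
tcp_pos: [0.4899, 0.3082, 0.0828]
orientation: [0.008, -0.138, 0.99, -0.005]
wrist_force: [0.6, 0.5, 5.5]
finger_gap: 0.0246
grip_force: 40.3
t 33.45 tcp [0.4899 0.3082 0.0828] yaw -164.08 gap 0.0246 grip 40.3 F [0.6 0.5 5.5]
units xyz [ 0.01 -0.   -0.01] roll 0.0 tilt [-0.014 -0.011 -1.   ]
clock: 34.45
tcp_pos: [0.4874, 0.3087, 0.1981]
orientation: [0.007, 0.004, 1.0, -0.004]
wrist_force: [0.3, -1.4, -1.3]
finger_gap: 0.025
grip_force: 39.6
t 34.45 tcp [0.4874 0.3087 0.1981] yaw 179.56 gap 0.025 grip 39.6 F [ 0.3 -1.4 -1.3]
units xyz [ -0.34 -13.44   0.06] roll 0.02 tilt [-0.015 -0.008 -1.   ]
```

```bash
python3 -m handwheel '{"deltas":[[-0.6,-0.02,-0.84,0,0.02],[-0.6,-0.02,-0.9,0,0],[-0.6,-0.02,-0.9,0,0],[-0.6,-0.02,-0.9,0,0],[-0.6,-0.02,-0.9,0,0],[-0.6,-0.02,-0.9,0,0],[-0.6,-0.02,-0.9,0,0],[-0.6,-0.02,-0.9,0,0],[-0.6,-0.02,-0.9,0,0],[-0.6,-0.02,-0.9,0,0],[-0.6,-0.02,-0.9,0,0],[-0.6,-0.02,-0.9,0,0],[-0.6,-0.02,-0.9,0,0],[-0.6,-0.02,-0.9,0,0],[-0.6,-0.02,-0.9,0,0],[-0.6,0,0,0,0],[-0.6,0,0,0,0]]}';  python3 go.py 0.497 -0.2289 0.115 179.4
python3 -m handwheel '{"deltas":[[-0.6,0,0,0.8,0],[-0.6,0,0,0.7,0],[-0.6,0,0,0.5,0],[-0.6,0,0,0.1,0],[-0.6,0,0,0,0],[-0.6,0,0,0,0]]}';  python3 go.py 0.497 -0.2289 0.107 179.4
```

```text
clock: 36.58
tcp_pos: [0.492, -0.2285, 0.2019]
orientation: [0.007, 0.007, 1.0, -0.003]
wrist_force: [0.1, 1.1, -2.0]
finger_gap: 0.0245
grip_force: 39.8
t 36.58 tcp [ 0.492  -0.2285  0.2019] yaw 179.25 gap 0.0245 grip 39.8 F [ 0.1  1.1 -2. ]
units xyz [-0.09  0.01  2.17] roll -0.02 tilt [-0.015 -0.006 -1.   ]
clock: 37.33
tcp_pos: [0.4943, -0.2296, 0.1193]
orientation: [0.008, 0.007, 1.0, -0.004]
wrist_force: [0.1, -0.2, -1.4]
finger_gap: 0.0252
grip_force: 39.8
t 37.33 tcp [ 0.4943 -0.2296  0.1193] yaw 179.25 gap 0.0252 grip 39.8 F [ 0.1 -0.2 -1.4]
units xyz [-0.06  0.02  0.31] roll -0.01 tilt [-0.017 -0.008 -1.   ]
```

```bash
python3 -m handwheel '{"deltas":[[-0.6,-0.06,0.02,0.15,0],[-0.6,0,0,0.15,0],[-0.6,0,0,0,0],[-0.6,0,0,0,0]]}';  python3 -m handwheel '{"deltas":[[-0.6,0,0,0.04,0],[-0.6,0,0,0,0],[-0.6,0,0,0,0]]}'; python3 -m handwheel '{"deltas":[[0,0,0,0,0],[0,0,0,0,0],[0,0,0,0,0],[0,0,0,-0.4,0],[0,0,0,-1,0],[0,0,0,-1,0],[0,0,0,0,0],[0,0,0,0,0]]}';  python3 go.py 0.4908 0.3872 0.2 -171.3
```

```text
clock: 37.83
tcp_pos: [0.4967, -0.2289, 0.1066]
orientation: [0.008, 0.007, 1.0, -0.004]
wrist_force: [1.3, 1.1, 3.3]
finger_gap: 0.025
grip_force: 40.7
clock: 38.2
tcp_pos: [0.4967, -0.2289, 0.1065]
orientation: [0.009, 0.007, 1.0, -0.004]
wrist_force: [-3.7, 3.1, 16.1]
finger_gap: 0.025
grip_force: 42.1
clock: 39.2
tcp_pos: [0.4948, -0.2281, 0.201]
orientation: [0.008, 0.007, 1.0, -0.004]
wrist_force: [0.1, 0.2, -0.1]
finger_gap: 0.0426
grip_force: 0.0
t 39.2 tcp [ 0.4948 -0.2281  0.201 ] yaw 179.22 gap 0.0426 grip 0.0 F [ 0.1  0.2 -0.1]
units xyz [ 0.31 15.38 -0.1 ] roll 35.05 tilt [-0.016 -0.008 -1.   ]
```

```bash
python3 -m handwheel '{"deltas":[[0.3,0.018,0.82,0,0],[0.3,0.018,0.91,0,0],[0.3,0.018,0.91,0,0],[0.3,0.018,0.91,0,0],[0.3,0.018,0.91,0,0],[0.3,0.018,0.91,0,0],[0.3,0.018,0.91,0,0],[0.3,0.018,0.91,0,0],[0.3,0.018,0.91,0,0],[0.3,0.018,0.91,0,0],[0.3,0.018,0.91,0,0],[0.3,0.018,0.91,0,0],[0.3,0.018,0.91,0,0],[0.3,0.018,0.91,0,0],[0.3,0.018,0.91,0,0],[0.3,0.018,0.91,0,0],[0.3,0.018,0.91,0,0],[0.3,0,0,0,-0.95]]}'; python3 -m handwheel '{"deltas":[[0.3,0,0,0.8,0],[0.3,0,0,0.8,0],[0.3,0,0,0.4,0],[0.3,0,0,0,0],[0.3,0,0,0,0]]}';  python3 go.py 0.4908 0.3872 0.083 -171.3
```

```text
clock: 41.45
tcp_pos: [0.49, 0.3892, 0.194]
orientation: [0.006, -0.08, 0.997, -0.005]
wrist_force: [-0.5, -0.5, 0.5]
finger_gap: 0.0554
grip_force: 0.0
clock: 42.08
tcp_pos: [0.4928, 0.3869, 0.1169]
orientation: [0.008, -0.076, 0.997, -0.004]
wrist_force: [0.2, 0.3, 0.2]
finger_gap: 0.0552
grip_force: 0.0
t 42.08 tcp [0.4928 0.3869 0.1169] yaw -171.29 gap 0.0552 grip 0.0 F [0.2 0.3 0.2]
units xyz [0.06 0.02 0.85] roll 0.0 tilt [-0.015 -0.009 -1.   ]
```

```bash
python3 -m handwheel '{"deltas":[[0.3,0.05,0.02,0.4,0],[0.3,0,0,0.35,0],[0.3,0,0,0.1,0],[0.3,0,0,0,0],[-0.6,0,0,0,0],[-0.6,0,0,0,0],[-0.6,0,0,0,0],[-0.6,0,0,0,0],[-0.6,0,0,0,0]]}' 40; python3 go.py 0.4908 0.3872 0.083 -171.3
python3 -m handwheel '{"deltas":[[-0.6,0,0,-0.4,0],[-0.6,0,0,-1,0],[-0.6,0,0,-1,0],[-0.6,0,0,-0.5,0],[-0.6,0,0,0,0.45],[-0.6,0,0,0,0.5],[-0.6,0,0,0,0],[-0.6,0,0,0,0]]}';  python3 go.py 0.4979 -0.1587 0.2 179.4
```

```text
clock: 43.2
tcp_pos: [0.4911, 0.3871, 0.0826]
orientation: [0.008, -0.076, 0.997, -0.004]
wrist_force: [-0.1, 1.1, 5.6]
finger_gap: 0.0252
grip_force: 40.1
t 43.2 tcp [0.4911 0.3871 0.0826] yaw -171.28 gap 0.0252 grip 40.1 F [-0.1  1.1  5.6]
units xyz [ 0.01  0.   -0.01] roll 0.0 tilt [-0.015 -0.009 -1.   ]
clock: 44.2
tcp_pos: [0.4887, 0.3875, 0.1979]
orientation: [0.007, 0.006, 1.0, -0.004]
wrist_force: [0.5, -0.3, -1.5]
finger_gap: 0.0248
grip_force: 39.6
t 44.2 tcp [0.4887 0.3875 0.1979] yaw 179.3 gap 0.0248 grip 39.6 F [ 0.5 -0.3 -1.5]
units xyz [ -0.4  -13.65   0.06] roll -0.01 tilt [-0.015 -0.008 -1.   ]
```

```bash
python3 -m handwheel '{"deltas":[[-0.6,-0.02,-0.85,0,0],[-0.6,-0.02,-0.92,0,0],[-0.6,-0.02,-0.92,0,0],[-0.6,-0.02,-0.92,0,0],[-0.6,-0.02,-0.92,0,0],[-0.6,-0.02,-0.92,0,0],[-0.6,-0.02,-0.92,0,0],[-0.6,-0.02,-0.92,0,0],[-0.6,-0.02,-0.92,0,0],[-0.6,-0.02,-0.92,0,0],[-0.6,-0.02,-0.92,0,0],[-0.6,-0.02,-0.92,0,0],[-0.6,-0.02,-0.92,0,0],[-0.6,-0.02,-0.92,0,0],[-0.6,-0.02,-0.84,0,0],[-0.6,0,0,0,0],[-0.6,0,0,0,0]]}';  python3 go.py 0.4978 -0.1587 0.115 179.4
python3 -m handwheel '{"deltas":[[-0.6,0,0,0.8,0],[-0.6,0,0,0.7,0],[-0.6,0,0,0.5,0],[-0.6,0,0,0.1,0],[-0.6,0,0,0,0],[-0.6,0,0,0,0]]}';  python3 go.py 0.4978 -0.1587 0.107 179.4
```

```text
clock: 46.32
tcp_pos: [0.4931, -0.1582, 0.2019]
orientation: [0.007, 0.007, 1.0, -0.003]
wrist_force: [-0.3, 0.6, -1.7]
finger_gap: 0.025
grip_force: 39.9
t 46.33 tcp [ 0.4931 -0.1582  0.2019] yaw 179.23 gap 0.025 grip 39.9 F [-0.3  0.6 -1.7]
units xyz [-0.09  0.    2.18] roll -0.02 tilt [-0.015 -0.007 -1.   ]
clock: 47.08
tcp_pos: [0.4954, -0.1591, 0.1191]
orientation: [0.009, 0.007, 1.0, -0.004]
wrist_force: [0.3, 0.9, -1.5]
finger_gap: 0.0252
grip_force: 39.8
t 47.08 tcp [ 0.4954 -0.1591  0.1191] yaw 179.25 gap 0.0252 grip 39.8 F [ 0.3  0.9 -1.5]
units xyz [-0.06  0.01  0.3 ] roll -0.01 tilt [-0.017 -0.008 -1.   ]
```

```bash
python3 -m handwheel '{"deltas":[[-0.6,-0.06,0.01,0.15,0],[-0.6,0,0,0.15,0],[-0.6,0,0,0.02,0],[-0.6,0,0,0,0]]}'; python3 -m handwheel '{"deltas":[[0,0,0,0,0],[0,0,0,0,0],[0,0,0,0,0],[0,0,0,-0.4,0],[0,0,0,-1,0],[0,0,0,-1,0],[0,0,0.9,0,0],[0,0,0.9,0,0],[0,0,0.9,0,0],[0,0,0.9,0,0],[0,0,0.9,0,0],[0,0,0.9,0,0],[0,0,0.9,0,0],[0,0,0.9,0,0],[0,0,0,0,0],[0,0,0,0,0]]}'
python3 - <<'E'
from h import *
c=optics.read_camera("side"); save(c,"fin_s.png",(310,200,440,320),5)
c=optics.read_camera("top"); save(c,"fin_t.png",(325,130,480,220),5)
E
```

```text
clock: 47.58
tcp_pos: [0.4978, -0.1589, 0.1065]
orientation: [0.009, 0.007, 1.0, -0.004]
wrist_force: [-1.3, 1.7, 8.2]
finger_gap: 0.0247
grip_force: 41.3
clock: 49.58
tcp_pos: [0.4996, 0.1297, 0.199]
orientation: [0.007, 0.007, 1.0, -0.004]
wrist_force: [0.3, -0.2, -0.3]
finger_gap: 0.0428
grip_force: 0.0
```

View pics/fin_s.png

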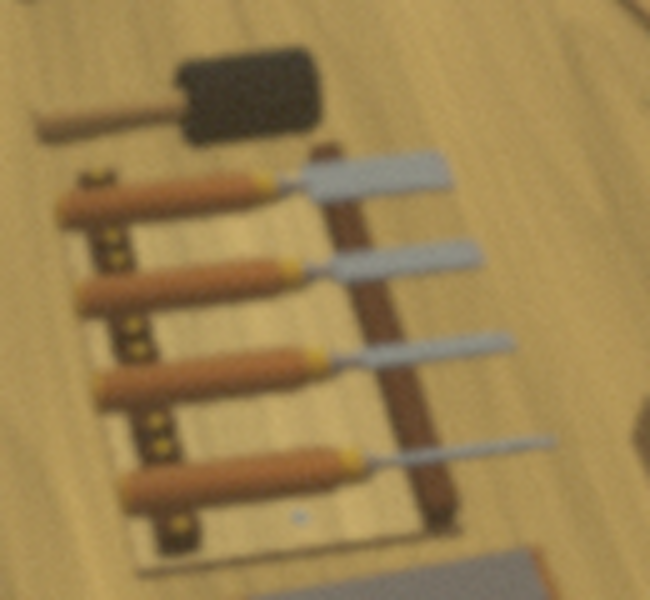

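View pics/fin_t.png

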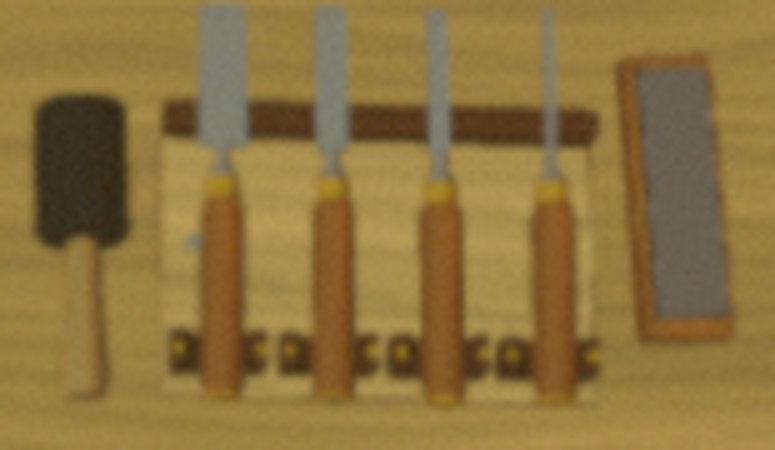

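All four chisels lie straight and in order, with handles at columns 222, 333, 441 and 553 and blades on the rail. The mallet and stone haven't moved. Handing in.

```bash
python3 -c "
from workcell import hand_in; print(hand_in())"
```

```text
the job is handed in; nothing more can be done
None
```

The four chisels lie in the rest in order 30, 20, 13 and 6 mm from the mallet to the stone, blades on the far rail. The job was handed in at about 50 s; no verdict came back.

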